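# Load a terminal strip under the spring clip of a radio test jig

## Robot

A 7-joint arm with a two-finger parallel gripper is mounted at the origin on the work surface. World frame = base frame: x ahead of the robot, y to its left, z up, the work surface at z = 0. Lengths are in m, angles in rad, forces in N, time in s.
With the tool pointing down it reaches from about 0.425 to 0.95 m from the base axis. Payload 4.7 kg.
Tool frame: the origin (TCP) lies on the centre line of the jaws, within the pads' length; the fingertips stand robot.nose_length ahead of it and the grasp point (between the pads) lies 8 mm behind it (robot.nose_length is the distance from the TCP to the fingertips, in m); z points along the fingers, x is the direction in which the jaws open and shut, and the axes are right-handed (so a half turn about z gives the same grasp; the last joint's range is limited). The gripper opens to 85 mm and grips with 20 to 120 N. Pads are 22 mm wide; open, the fingers measure 114 mm over their backs; the gripper's body (76 mm by 85 mm) begins 54 mm behind the grasp point. The pads swing forward as they close: fully open they stand 13 mm farther back than shut.
Start: joints at [-1.217, 0.469, -0.049, 1.532, 0.024, 1.141, -0.082], TCP at [0.252, 0.626, 0.221] pointing down, gripper open.
Joint ranges: [-2.59, 2.59], [-0.33, 1.99], [-1.39, 1.29], [0.1, 2.45], [-1.04, 4.18], [0.21, 1.99], [-2.66, 2.66]. Speed limits (rad/s): [2.57, 2.57, 3.14, 3.14, 3.14, 3.14, 3.14].

## Interface

Orientations are given as [roll, pitch, yaw] about the fixed x, y, z axes, in that order (R = Rz(yaw) Ry(pitch) Rx(roll)).
In Python, from plant import robot gives the robot as it stands. Calls block until the motion is done:
- robot.goto(position, orientation): joint-space move of the TCP to a pose.
- robot.move_straight(position, vel=0.15, attitude=None, contact_N=None): straight line of the TCP; attitude=None keeps the orientation; vel is the mean speed in m/s. With contact_N (N) it stops when the force on the tool has changed by that much, and returns True; else False.
- robot.move_joints(angles): joint-space move.
- robot.grip(opening, strength=None): opening from 0.0 (shut) to 1.0 (fully open); strength is the grip in N (None keeps the last); returns when the fingers have stopped.
- robot.sleep(seconds).
- robot.inverse_kinematics(position, orientation): joint angles nearest the present ones, or None.
- robot.sense(): the state.
- robot.grab_frame(name): name is "scene" or "top" or "wrist"; returns a dict with "image" (384x512x3 uint8, red, green, blue), "range_z" (384x512 float32, m along the optical axis (not along the pixel's ray), 0 where there is no reading), "fx", "fy", "cx", "cy" (pixels), "R" (3x3) and "t" (3): a world point X has camera coordinates R X + t. Camera axes: x right, y down, z forward; pixel columns grow to the right and rows downward; lengths in m; the calibration is good to about 2 mm. A picture is of the moment at which its call begins.
A pose or a line that the arm cannot do raises robot.IKError and nothing moves.
- robot.close_job(): hands the job in, once; it reports no verdict.
The state is a dict: "t": time; "joint_pos": joint angles; "joint_velocities": joint speeds; "effort": joint torques, N m; "tcp_pos": TCP position; "tcp_rot": TCP orientation; "wrist_force": force on the tool from outside, world axes, zero at the start; "torque": the same for the moment, N m; "opening": opening from 0.0 (shut) to 1.0 (fully open).
Only numpy, scipy, OpenCV 4.12 (cv2) and the standard library are available. Lean on these libraries where they do the work, as an engineer would, in place of code of your own. Each camera call takes 0.05 s, during which the arm holds its last target. There are 200 camera calls.

## Task

Slide the brown T-shaped terminal strip under the spring clip of the test jig: with one fingertip press the clip's raised steel tail down and keep it down so that its jaw stays open while the other fingertip pushes the strip from behind until it is fully home against the two stop posts. Then let the clip come down on the strip so that it stays clamped, and move clear. Pick nothing up (the strip is only pushed, never lifted or tipped) and leave the valve, bezel ring, transformer and trimming tool where they are.

Things in the scene. Friction and masses are not known exactly. Their poses are not given: they have to be found in the camera images.
- jig: Test jig, fixed to the bench. Origin on the bench surface; x = push direction, y across, z up. Dark wood base x -67..+103 mm, y +-45, 12 high. Aluminium bed x -57..+16, y +-39, top 30 above the bench. Side fences on the bed at y +-33..39, x -57..-5, 6 high.
- stops (a point): Point on the bed top (30 mm above the bench) midway between the jig's two stop posts, at jig x = -5 mm, y = 0. The posts stand at jig x -5..+2, y +-21..39, 16 mm high; their -x faces stop the strip's rear bar while its tongue passes between them.
- hinge (a point): Middle of the clip's hinge axis, which runs along the jig's y, at jig x = +26 mm, 38 mm above the bench, between two steel cheeks (jig x 20..32, y +-12.5..16.5, top 43 mm above the bench). Beyond the cheeks, below the tail, there is free space down to the base.
- clip_angle (a joint): Angle (rad) of the steel spring clip, a rocker: 0 shut, 0.50 end stop, growing as the tail is pressed down and the jaw rises. Its spring closes it: 0.075 N m at 0, 0.18 at 0.42 (25 mm from the hinge: 3 N to begin, 7 N at 0.42). The tongue passes under the jaw above about 0.23 (0.35 to 0.50 is comfortable); clamped on the tongue it reads about 0.17.
- tail (a point): Clip's tail, to be pressed: flat steel, 34 mm wide, 4 thick, 8 to 66 mm beyond the hinge towards jig +x. The point is mid-width on its top, 25 mm from the hinge. Shut, it slopes up away from the hinge by 0.42 rad (end 65 mm above the bench). At joint 0.42 it is level, top 38 above the bench (8 above the bed): a fingertip can then slide along it to +x while the other, at that height, pushes the strip's bar.
- jaw (a point): Clip's jaw: an 18 mm wide arm towards jig -x ending in a curled lip, 8 mm diameter, 24 mm long along y, centred at jig x = +3 mm. Shut, its underside is 0.5 mm above the bed and blocks the strip. The point is the lip's underside.
- strip: Loose brown T-shaped strip, about 30 g, on the bed before the jaw, its x axis (tongue) along jig +x within 2 degrees. Origin mid-underside, 22 mm long (x -11..+11). Tongue x -6..+11, 36 wide, 5 thick. Upright rear bar x -11..-6, 60 wide, 16 high (thin brass tags on it to 20.5 high); push on the bar's rear face, x = -11. A finger still pressed on it drags it up when raised: ease back first.
- strip_front (a point): Middle of the lower leading edge of the strip's tongue, 11 mm ahead of the strip's origin. At the start its x in the jig's frame is -10 to -5 mm; fully home it is +12 mm.
- valve: Bystander: frosted glass radio valve standing on its black base, 44 mm diameter, 100 mm high; origin under its base. Fragile, leave alone.
- bezel: Bystander: tarnished brass ring lying flat, 76 mm outside diameter, 7 mm high; origin under its centre.
- transformer: Bystander: black iron transformer, 66 x 54 (winding 72) x 50 mm high; origin under its centre.
- trimmer: Bystander: trimming tool lying along its x axis, 14 mm thick wooden handle and thin brass blade, 145 mm long; origin on the bench under its middle.
- clip: The steel spring clip as a whole: a rocker with tail (+x side) and jaw (-x side) on the jig's hinge. Origin on the hinge axis; it turns about its y axis, which is the jig's y; axes parallel to the jig's when shut.
Not all that is in view belongs to the job. Of the things that look like the jig, take the one that is farthest to the robot's left at the start.

How it is judged:
On the way, in this order (a step that is already met when the one before it is completed fails the run):
1. a finger holds the clip's tail down, jaw open, while the strip is still in front of the jaw (value of joint clip_angle above 0.22 rad and contact force between the fingers and clip_c1 above 0.5 N and x of strip_front in the frame of jig below 0 m), for 0.1 s.
2. the strip's tongue is under the jaw while a finger still holds the tail down (value of joint clip_angle above 0.2 rad and contact force between the fingers and clip_c1 above 0.5 N and x of strip_front in the frame of jig above 0.006 m), for 0.1 s.
At the end, for the whole second after the job is handed in: The strip lies flat and at rest on the bed, fully home: its leading edge at least 9 mm past the jig's origin (12 mm is hard against the posts), square to the jig within 0.08 rad; the clip is let go and its jaw presses on the strip with more than 1 N (joint 0.10 to 0.23) (x of strip_front in the frame of jig above 0.009 m and angle between the x axis of strip and the x axis of jig, either way round below 0.08 rad and z of strip in the frame of jig below 0.032 m and angle between strip's own z axis and vertical below 0.06 rad and contact force between clip and strip above 1 N and value of joint clip_angle between 0.1 and 0.23 rad and linear speed of strip below 0.01 m/s); the robot touches nothing.
It fails at once if the strip is lifted off the bed by more than 6 mm (z of strip in the frame of jig above 0.036 m).
It fails at once if the strip is tipped up (angle between strip's own z axis and vertical above 0.35 rad).
It fails at once if the valve, bezel ring, transformer or trimming tool is moved by more than 15 mm (distance of any of valve, bezel, transformer, trimmer from where it was at the start of the episode above 0.015 m).
It also fails if it takes over 48 s, if anything falls off the work surface, if the arm or the gripper's body presses on something with over 40 N, if the wrist force passes 120 N, or if a joint passes its speed limit or range.

## Working session

There is one attempt and no reset: what is moved stays moved. The work goes in short steps, each a Python script; the robot and the scene stay as the last script left them, time stands still between calls to the robot, and variables do not carry over. Pictures are saved under pics/ and viewed, about 8 in all and at most 12, crops included, and the job is handed in when it is done.

```bash
ls; mkdir -p pics; python3 - <<'E'
from plant import robot
import cv2, numpy as np
print(robot.nose_length, robot.sense())
for n in("scene","top"):
    f=robot.grab_frame(n); cv2.imwrite(f"pics/{n}0.png",f["image"][...,::-1]); np.savez(f"pics/{n}0.npz",**f)
    print(n,f["fx"],f["cx"],f["cy"],f["R"],f["t"])
E
```

```text
pics
0.011 {'t': 0.0, 'joint_pos': array([-1.21690253,  0.46945879, -0.04858699,  1.53367415,  0.02413799,
        1.14103613, -0.08227088]), 'joint_velocities': array([-7.38869243e-04,  1.87346072e-04,  8.91431986e-05,  7.99045585e-05,
        2.28168905e-03, -3.01613326e-03, -5.91445605e-04]), 'effort': array([ 3.32874024e-04, -5.10310614e+01, -4.62446117e-02, -2.37711275e+01,
        1.07129934e-02,  7.42860488e-03, -4.60686508e-06]), 'tcp_pos': array([0.25190085, 0.62558142, 0.21965812]), 'tcp_rot': array([3.14148049e+00, 1.98641687e-03, 1.18807151e+00]), 'wrist_force': array([-0.72530964,  0.66236675, -0.92298326]), 'torque': array([ 0.00701282, -0.00592511, -0.04936441]), 'opening': 1.0004397274789585}
scene 408.23298849768713 247.86309001416367 191.125410449038 [[ 0.11821445  0.99298545 -0.00228927]
 [ 0.77304465 -0.0934771  -0.62742648]
 [-0.62323936  0.07240117 -0.77867244]] [ 0.02483392 -0.35852121  1.55611463]
top 393.92596117286524 253.70147560872908 190.56940117708626 [[-0.00750801 -0.99960244 -0.02717706]
 [-0.98296171  0.01236911 -0.18339377]
 [ 0.18365701  0.02533708 -0.98266379]] [-0.0588687   0.55309926  0.86920278]
```

View pics/scene0.png

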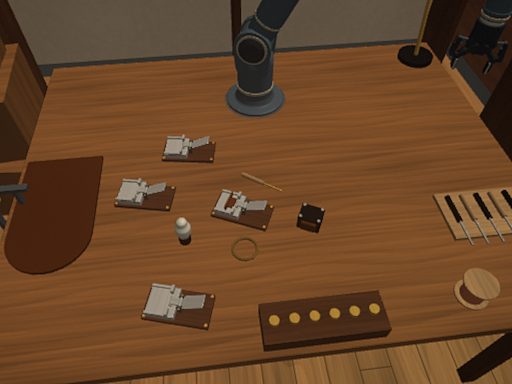

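View pics/top0.png

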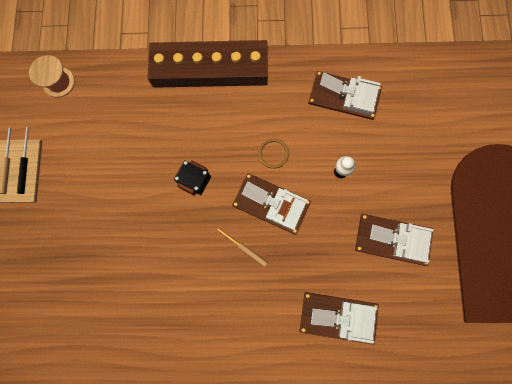

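Jig candidates in the top view are (272,203), (345,95), (395,240) and (340,318). Top image left is world +y, so (272,203) is farthest left. It also carries the brown strip. In the scene view it is at (242,208). Next is a close crop of it.

```bash
cat > h.py <<'E'
import numpy as np, cv2
def ray(f,u,v,z):
    """world point on pixel ray at height z"""
    R,t=f["R"],f["t"]; d=R.T@np.array([(u-f["cx"])/f["fx"],(v-f["cy"])/f["fy"],1]); c=-R.T@t
    return c+d*(z-c[2])/d[2]
def cloud(f):
    v,u=np.mgrid[:384,:512]; Z=f["range_z"]
    P=np.stack([(u-f["cx"])/f["fx"]*Z,(v-f["cy"])/f["fy"]*Z,Z],-1)
    return (P-f["t"])@f["R"]
def proj(f,X):
    c=np.atleast_2d(X)@f["R"].T+f["t"]; return np.c_[f["cx"]+f["fx"]*c[:,0]/c[:,2],f["cy"]+f["fy"]*c[:,1]/c[:,2]]
E
python3 - <<'E'
from h import *
f=dict(np.load("pics/top0.npz")); g=dict(np.load("pics/scene0.npz"))
for u,v in[(272,203),(345,95),(395,240),(340,318)]: print(ray(f,u,v,.03).round(3))
print(ray(g,242,208,.03).round(3))
a=cv2.resize(f["image"][165:245,222:322,::-1],None,fx=8,fy=7.5/1,interpolation=cv2.INTER_CUBIC)
a=cv2.resize(f["image"][165:240,222:322,::-1],None,fx=8,fy=8,interpolation=cv2.INTER_CUBIC); cv2.imwrite("pics/c1.png",a)
C=cloud(f); m=(np.abs(C[...,0]-ray(f,272,203,.03)[0])<.12)&(np.abs(C[...,1]-ray(f,272,203,.03)[1])<.12)
print(np.histogram(C[m][:,2],bins=np.arange(-.01,.08,.004)))
E
```

```text
[ 0.526 -0.107  0.03 ]
[ 0.795 -0.293  0.03 ]
[ 0.436 -0.389  0.03 ]
[ 0.264 -0.255  0.03 ]
[ 0.539 -0.106  0.03 ]
(array([   9, 1622, 4702,  409,  397,  805,   74,    7,   30,  408,  284,
        165,  140,  147,   81,   72,   59,   60,   31,    2,    0,    0]), array([-0.01 , -0.006, -0.002,  0.002,  0.006,  0.01 ,  0.014,  0.018,
        0.022,  0.026,  0.03 ,  0.034,  0.038,  0.042,  0.046,  0.05 ,
        0.054,  0.058,  0.062,  0.066,  0.07 ,  0.074,  0.078]))
```

View pics/c1.png

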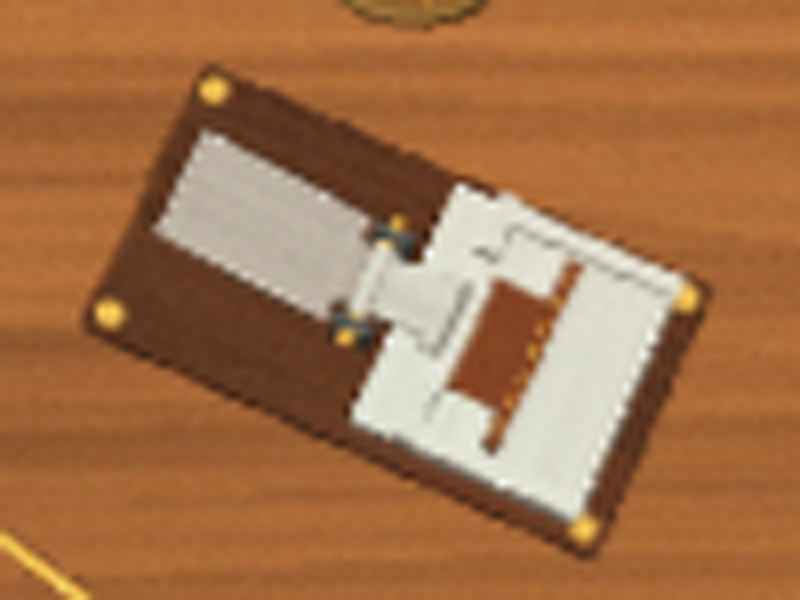

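The crop confirms this jig. It carries the strip, with the tail towards upper left and base corners at crop (205,65), (85,320), (598,558) and (712,290). I'll fit the jig pose from these, then take a wrist close-up.

```bash
cat >> h.py <<'E'
def fit(local,world):
    """2D rigid fit -> yaw, origin, residuals"""
    L,W=np.array(local)[:,:2],np.array(world)[:,:2]; l,w=L-L.mean(0),W-W.mean(0)
    th=np.arctan2((l[:,0]*w[:,1]-l[:,1]*w[:,0]).sum(),(l*w).sum()); c,s=np.cos(th),np.sin(th); R=np.array([[c,-s],[s,c]])
    o=W.mean(0)-R@L.mean(0); return th,o,np.linalg.norm(L@R.T+o-W,axis=1)
def J2W(th,o,p):
    c,s=np.cos(th),np.sin(th); p=np.asarray(p,float); return np.array([o[0]+c*p[0]-s*p[1],o[1]+s*p[0]+c*p[1],p[2]])
E
python3 - <<'E'
from h import *
from plant import robot
f=dict(np.load("pics/top0.npz"))
px=lambda u,v:(222+(u+.5)/8-.5,165+(v+.5)/8-.5)
W=[ray(f,*px(*p),.012) for p in[(205,65),(85,320),(598,558),(712,290)]]
th,o,r=fit([(.103,-.045),(.103,.045),(-.067,.045),(-.067,-.045)],W); print(th,o,r)
S=[ray(f,*px(*p),.046) for p in [(573,265),(490,448)]]; print(np.linalg.norm(S[0]-S[1]))
# view from above, tool x along jig x => yaw
for yaw in (th,th+np.pi,th-np.pi/2,th+np.pi/2):
    p=J2W(th,o,(0,0,.25)); q=robot.inverse_kinematics(p,[np.pi,0,yaw]); print(yaw,q)
E
```

```text
1.1302422557998735 [ 0.52126164 -0.12207996] [0.00141726 0.00190786 0.0007651  0.00156493]
0.05892115684780686
1.1302422557998735 [-0.42388865  0.24333558  0.69671383  1.85868213 -0.17428325  1.10095207
  1.46793821]
4.271834909389667 [-0.71966781  0.35323411  1.12396806  1.87025205 -0.35084675  1.13777533
 -1.47999263]
-0.4405540709950231 [-0.51588723  0.26293961  0.81780391  1.86266379 -0.21376129  1.1061858
 -0.05914209]
2.7010385825947703 [ 1.0387431   0.44276759 -1.1685272   1.78400464  0.43535418  1.20774075
  2.44536468]
```

```bash
python3 - <<'E'
from h import *
from plant import robot
th,o=1.1302,np.array([.5213,-.1221])
robot.goto(J2W(th,o,(.012,0,.25)),[np.pi,0,th])
f=robot.grab_frame("wrist"); np.savez("pics/w1.npz",**f); cv2.imwrite("pics/w1.png",cv2.resize(f["image"][...,::-1],(800,600),interpolation=cv2.INTER_CUBIC))
s=robot.sense(); print(s["t"],s["tcp_pos"],s["tcp_rot"],s["joint_pos"],-f["R"].T@f["t"],f["fx"])
E
```

```text
2.925 [ 0.52671125 -0.11031918  0.24986404] [-3.14135030e+00  3.74950004e-06  1.13190844e+00] [-0.42370419  0.24575196  0.66983631  1.85180178 -0.17020347  1.10177706
  1.4408133 ] [ 0.46101001 -0.07914469  0.40376548] 340.8727664221494
```

View pics/w1.png

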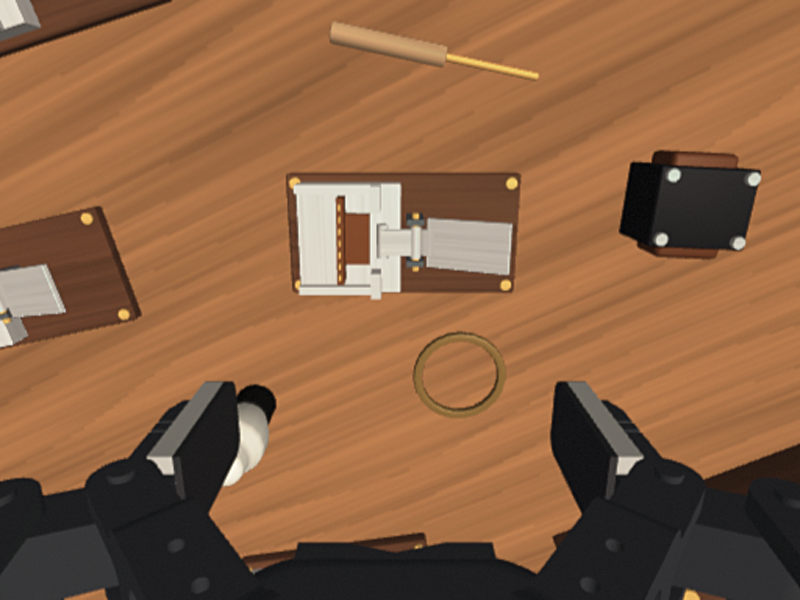

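The wrist view shows the target jig at (405,233) with the bar at x≈341 and the tail at (470,246). The trimmer is at (435,50), the transformer at (695,205), the ring at (460,375) and the valve at (250,430). Next is an enlarged crop to refine the pose.

```bash
python3 - <<'E'
from h import *
f=dict(np.load("pics/w1.npz")); t=dict(np.load("pics/top0.npz"))
cv2.imwrite("pics/c2.png",cv2.resize(f["image"][105:195,179:339,::-1],None,fx=5,fy=5,interpolation=cv2.INTER_CUBIC))
th,o=1.1302,np.array([.5213,-.1221]); c,s=np.cos(th),np.sin(th)
for n,u,v,z in[("valve",345,167,.08),("trafo",192,178,.05),("trim",243,248,.01),("bezel",273,153,.005)]:
    w=ray(t,u,v,z)[:2]; print(n,w.round(3),"jig",(np.array([[c,s],[-s,c]])@(w-o)).round(3))
E
```

```text
valve [ 0.599 -0.273] jig [-0.103 -0.134]
trafo [0.585 0.081] jig [0.211 0.029]
trim [ 0.422 -0.037] jig [0.035 0.127]
bezel [ 0.656 -0.112] jig [ 0.066 -0.117]
```

View pics/c2.png

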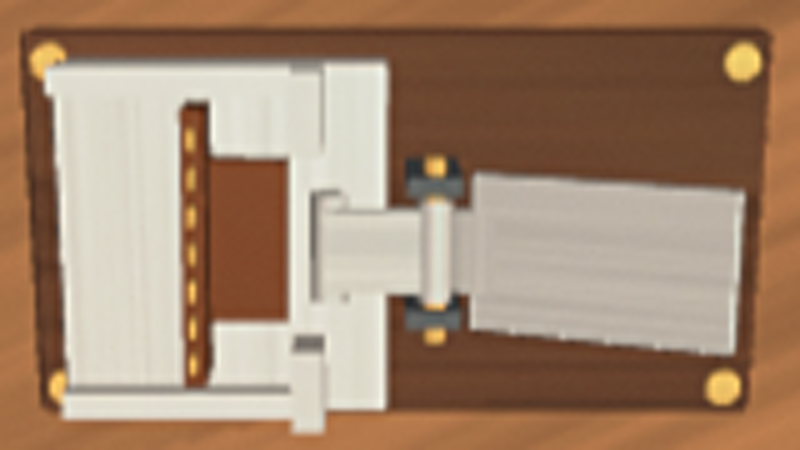

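```bash
python3 - <<'E'
from h import *
f=dict(np.load("pics/w1.npz"))
px=lambda u,v:(179+(u+.5)/5-.5,105+(v+.5)/5-.5)
W=[ray(f,*px(*p),.012) for p in[(22,28),(770,32),(748,410),(45,410)]]
th,o,r=fit([(-.067,.045),(.103,.045),(.103,-.045),(-.067,-.045)],W); print(th,o,r)
c,s=np.cos(th),np.sin(th)
for n,u,v,z in[("front",288,158,.035),("front",288,320,.035),("barR",182,104,.046),("barR",186,384,.046),("barF",209,104,.046),("barF",210,380,.046),("bedend",388,62,.03),("bedend",388,408,.03),("post",325,66,.046),("post",325,335,.046),("tailend",744,190,.065),("tailend",732,355,.065),("pin",436,165,.038),("pin",436,335,.038)]:
    w=ray(f,*px(u,v),z)[:2]; print(n,(np.array([[c,s],[-s,c]])@(w-o)).round(4))
E
```

```text
1.1312410807715123 [ 0.52114905 -0.12000822] [0.00058126 0.00138992 0.00063786 0.00105721]
front [-0.0059  0.0191]
front [-0.0064 -0.0169]
barR [-0.0273  0.0319]
barR [-0.0282 -0.0286]
barF [-0.0217  0.0319]
barF [-0.023  -0.0277]
bedend [0.0157 0.0391]
bedend [ 0.016  -0.0388]
post [0.0025 0.0397]
post [ 0.0021 -0.0176]
tailend [0.0865 0.0171]
tailend [ 0.0862 -0.017 ]
pin [0.026 0.018]
pin [ 0.0265 -0.0196]
```

```bash
python3 - <<'E'
from h import *
f=dict(np.load("pics/w1.npz")); C=cloud(f); m=(f["range_z"]>0)&(C[...,2]>.18)
P=C[m]; tcp=np.array([.52671,-.11032,.24986]); a=1.1319; c,s=np.cos(a),np.sin(a)
Q=(P-tcp)@np.array([[c,s,0],[-s,c,0],[0,0,1]]).T   # jig-like axes rel. TCP
print(Q.min(0),Q.max(0))
for z0 in np.arange(-.02,.05,.003):
    for sg in(-1,1):
        k=(Q[:,2]>=z0)&(Q[:,2]<z0+.003)&(sg*Q[:,0]>0)
        if k.sum(): print(round(z0*1e3),sg,k.sum(),(Q[k].min(0)*1e3).round(1)[:2],(Q[k].max(0)*1e3).round(1)[:2])
E
```

```text
[-0.07104105 -0.01188876  0.02352717] [0.07335351 0.02062423 0.10444032]
22 -1 16 [-42.5  -6.4] [-42.2   7.7]
22 1 14 [43.  -8.8] [43.6  6.9]
25 -1 107 [-48.8 -10.4] [-41.7  11. ]
25 1 111 [ 42.8 -10.4] [49.4 11. ]
28 -1 173 [-53.9 -10.9] [-41.9  11.6]
28 1 173 [ 42.6 -11.4] [55.1 11.8]
31 -1 207 [-54.9 -11. ] [-41.8  12. ]
31 1 205 [ 42.6 -11.3] [55.7 11.8]
34 -1 234 [-56.1 -10.9] [-41.9  11.9]
34 1 229 [ 42.6 -10.5] [56.4 11.9]
37 -1 251 [-56.2 -10.9] [-41.6  11.8]
37 1 243 [ 42.7 -10.7] [57.  11.9]
40 -1 262 [-56.1 -10.7] [-41.6  12. ]
40 1 273 [ 42.6 -11.4] [56.9 12.3]
43 -1 303 [-56.2 -10.9] [-41.7  12.1]
43 1 299 [ 42.5 -10.8] [56.6 12.1]
46 -1 294 [-55.9 -10.9] [-41.7  11.9]
46 1 298 [ 42.4 -10.9] [56.8 12.1]
49 -1 324 [-56.1 -10.5] [-41.7  12. ]
49 1 331 [ 42.5 -11. ] [56.6 11.9]
```

```bash
python3 - <<'E'
from h import *
from plant import robot
f=dict(np.load("pics/w1.npz")); tcp=np.array([.52671,-.11032,.24986]); a=1.1319
for z in(-.011,.002,.022,.028):
    print(z,[ (proj(f,J2W(a,tcp[:2],(x,y,tcp[2]+z)))*1.5625).round(0).tolist() for x in(.0425,) for y in(-.011,.011)])
print("axis cam fwd",f["R"][2])
robot.grip(0.9); s=robot.sense(); print(s["opening"],s["tcp_pos"])
f=robot.grab_frame("wrist"); C=cloud(f); m=(f["range_z"]>0)&(C[...,2]>.18); print((C[m][:,2].min()-s["tcp_pos"][2]))
cv2.imwrite("pics/w2.png",f["image"][...,::-1])
robot.grip(1.0)
E
```

```text
-0.011 [[[518.0, 389.0]], [[522.0, 329.0]]]
0.002 [[[527.0, 408.0]], [[532.0, 343.0]]]
0.022 [[[544.0, 443.0]], [[550.0, 371.0]]]
0.028 [[[550.0, 455.0]], [[557.0, 381.0]]]
axis cam fwd [ 0.25712334 -0.11991819 -0.95890939]
0.8962453987031266 [ 0.52649095 -0.11103137  0.24997611]
0.020531515140037343
```

```bash
cat >> h.py <<'E'
TH,O=1.1312,np.array([.5211,-.1200])
def tool(robot):
    s=robot.sense(); c,q=np.cos(TH),np.sin(TH); d=s["tcp_pos"][:2]-O
    w=s["wrist_force"]; return s["t"],np.r_[c*d[0]+q*d[1],-q*d[0]+c*d[1],s["tcp_pos"][2]].round(4),np.r_[c*w[0]+q*w[1],-q*w[0]+c*w[1],w[2]].round(2)
E
python3 - <<'E'
from h import *
from plant import robot
P=lambda x,z:J2W(TH,O,(x,.001,z))
A=[np.pi,0,TH]
robot.move_straight(P(.008,.20),attitude=A); print(tool(robot))
f=robot.grab_frame("scene"); C=cloud(f); tcp=robot.sense()["tcp_pos"]
m=(np.linalg.norm(C[...,:2]-tcp[:2],axis=-1)<.075)&(C[...,2]>.1)&(f["range_z"]>0); v,u=np.where(m)
print("lowest scene pts rel tcp",np.percentile(C[m][:,2]-tcp[2],[0,1,5,20]))
cv2.imwrite("pics/s2.png",cv2.resize(f["image"][110:260,160:360,::-1],None,fx=4,fy=4,interpolation=cv2.INTER_CUBIC))
robot.move_straight(P(.008,.09),vel=.1); robot.sleep(.3); print(tool(robot))
E
```

```text
(3.975, array([0.008 , 0.0007, 0.2003]), array([ 0.42, -0.52,  0.5 ]))
lowest scene pts rel tcp [0.02178592 0.04230868 0.07961344 0.15675657]
(5.575, array([0.0081, 0.0008, 0.0903]), array([ 0.06, -0.19, -0.37]))
```

View pics/s2.png

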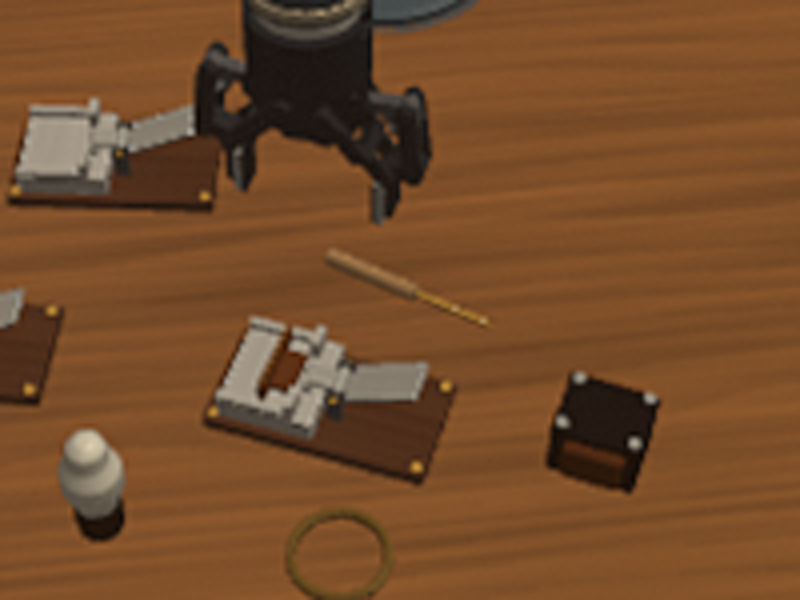

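```bash
python3 - <<'E'
from h import *
from plant import robot
P=lambda x,z:J2W(TH,O,(x,.001,z))
print(robot.move_straight(P(.008,.020),vel=.03,contact_N=2.0)); print(tool(robot))
robot.sleep(.2); print(tool(robot))
f=robot.grab_frame("wrist"); np.savez("pics/w3.npz",**f)
cv2.imwrite("pics/w3.png",cv2.resize(f["image"][90:330,80:430,::-1],None,fx=2.25,fy=2.25,interpolation=cv2.INTER_CUBIC))
E
```

```text
True
(7.4167, array([0.0082, 0.001 , 0.0269]), array([-0.47, -0.32,  1.86]))
(7.6167, array([0.0082, 0.001 , 0.027 ]), array([ 1.  , -0.21,  2.43]))
```

View pics/w3.png

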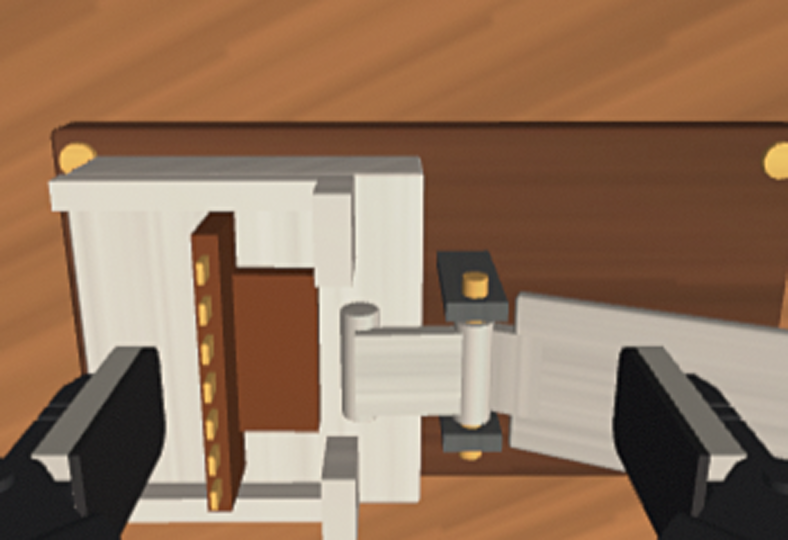

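Contact came at TCP z 0.027, exactly as predicted from a fingertip 22 mm behind the TCP. The rear finger is behind the bar (bar at (212,370), finger at (145,390)) and the other is on the tail at (635,390). Now I'll press down and check the opening from depth.

```bash
cat >> h.py <<'E'
def jc(f):
    """cloud in jig frame (m)"""
    C=cloud(f)[f["range_z"]>0]; c,s=np.cos(TH),np.sin(TH); d=C[:,:2]-O
    return np.c_[c*d[:,0]+s*d[:,1],-s*d[:,0]+c*d[:,1],C[:,2]]
def med(Q,x0,x1,y0,y1,z0=.02,z1=.08):
    k=(Q[:,0]>x0)&(Q[:,0]<x1)&(Q[:,1]>y0)&(Q[:,1]<y1)&(Q[:,2]>z0)&(Q[:,2]<z1)
    return k.sum(),np.median(Q[k],0).round(4) if k.any() else None
def report(robot):
    print(tool(robot)); Q=jc(robot.grab_frame("wrist"))
    print("tail near",med(Q,.036,.042,.008,.016),"far",med(Q,.08,.09,.012,.0165),"lip",med(Q,.0,.006,-.008,.010,.034))
    for y0,y1 in((.02,.028),(-.02,-.012)):
        k=(Q[:,1]>y0)&(Q[:,1]<y1)&(Q[:,2]>.042)&(Q[:,2]<.0475)&(Q[:,0]>-.04)&(Q[:,0]<-.006); print("bar top x",Q[k][:,0].min(),Q[k][:,0].max()) if k.any() else 0
E
python3 - <<'E'
from h import *
from plant import robot
P=lambda x,z:J2W(TH,O,(x,.001,z))
report(robot)
robot.move_straight(P(.008,.0170),vel=.03); robot.sleep(.3); report(robot)
E
```

```text
(7.6667, array([0.0081, 0.0011, 0.027 ]), array([ 0.01, -1.03,  2.81]))
tail near (np.int64(259), array([0.0391, 0.0121, 0.0442])) far (np.int64(259), array([0.0834, 0.0146, 0.0616])) lip (np.int64(496), array([0.0033, 0.0019, 0.0421]))
bar top x -0.02828388530873016 -0.02297776667997117
bar top x -0.02873808219962056 -0.023443209818916125
(8.4917, array([0.0082, 0.0011, 0.0171]), array([ 4.16, -0.15,  4.77]))
tail near (np.int64(260), array([0.039 , 0.0123, 0.04  ])) far (np.int64(307), array([0.0851, 0.0147, 0.0441])) lip (np.int64(606), array([0.0031, 0.0016, 0.0472]))
bar top x -0.028384852855723685 -0.02289769548096611
bar top x -0.028945115130587694 -0.023353662215541016
```

```bash
python3 - <<'E'
from h import *
from plant import robot
P=lambda x,z:J2W(TH,O,(x,.001,z))
robot.move_straight(P(.008,.0153),vel=.02); robot.sleep(.4); report(robot)
print(robot.move_straight(P(.020,.0153),vel=.015,contact_N=10)); robot.sleep(.2); report(robot)
E
```

```text
(9.1917, array([0.0082, 0.001 , 0.0154]), array([ 2.9 , -0.69,  5.43]))
tail near (np.int64(260), array([0.0391, 0.0122, 0.0392])) far (np.int64(304), array([0.0849, 0.0146, 0.0409])) lip (np.int64(611), array([0.0032, 0.0017, 0.0482]))
bar top x -0.028466791083474698 -0.022705943705242357
bar top x -0.028918502089165264 -0.023414921709253807
False
(10.3917, array([0.0199, 0.0011, 0.0152]), array([-1.87,  0.61,  3.7 ]))
tail near (np.int64(253), array([0.0391, 0.0121, 0.039 ])) far (np.int64(280), array([0.085 , 0.0146, 0.0399])) lip (np.int64(572), array([0.0031, 0.0017, 0.0484]))
bar top x -0.022697310296711317 -0.01712593931377272
bar top x -0.02273387834512536 -0.017202227161811606
```

The strip is moving squarely and the clip is at about 0.40 rad. I'll push it home.

```bash
python3 - <<'E'
from h import *
from plant import robot
P=lambda x,z:J2W(TH,O,(x,.001,z))
print(robot.move_straight(P(.030,.0153),vel=.015,contact_N=10)); robot.sleep(.2); report(robot)
print(robot.move_straight(P(.036,.0153),vel=.008,contact_N=5)); print(tool(robot)); robot.sleep(.3); report(robot)
f=robot.grab_frame("wrist"); cv2.imwrite("pics/w4.png",cv2.resize(f["image"][90:330,80:430,::-1],None,fx=2.25,fy=2.25,interpolation=cv2.INTER_CUBIC))
E
```

```text
False
(11.4583, array([0.0306, 0.001 , 0.0153]), array([-0.31,  0.11,  2.89]))
tail near (np.int64(270), array([0.0391, 0.0121, 0.0389])) far (np.int64(329), array([0.0846, 0.0143, 0.0398])) lip (np.int64(607), array([0.0032, 0.0029, 0.0483]))
bar top x -0.012056691422892741 -0.006352657914202115
bar top x -0.011721787648818108 -0.006404934562671145
True
(12.0, array([0.0319, 0.001 , 0.0152]), array([ 0.27, -0.29,  3.02]))
(12.3, array([0.0319, 0.001 , 0.0153]), array([ 0.95, -0.09,  3.39]))
tail near (np.int64(259), array([0.0391, 0.012 , 0.0389])) far (np.int64(506), array([0.0821, 0.013 , 0.0403])) lip (np.int64(602), array([0.0033, 0.0027, 0.0484]))
bar top x -0.010818156050949082 -0.00604155847199407
bar top x -0.010707243008087688 -0.006088191899952149
```

View pics/w4.png

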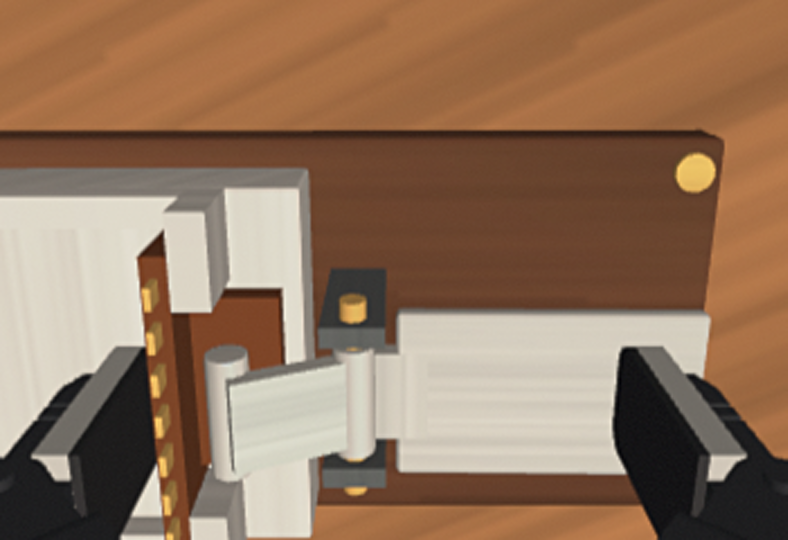

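The tongue is under the raised lip at (228,410) and the bar is within about 1 mm of the posts. I'll push once more to seat it, then ease back 4 mm, raise and inspect.

```bash
python3 - <<'E'
from h import *
from plant import robot
P=lambda x,z:J2W(TH,O,(x,.001,z))
print(robot.move_straight(P(.036,.0153),vel=.008,contact_N=8)); print(tool(robot)); report(robot)
x=tool(robot)[1][0]
robot.move_straight(P(x-.005,.0153),vel=.02); robot.sleep(.2); report(robot)
robot.move_straight(P(x-.005,.035),vel=.02); robot.sleep(.2); report(robot)
robot.move_straight(P(x-.005,.10),vel=.1)
robot.move_straight(P(.02,.25)); robot.sleep(.3)
f=robot.grab_frame("wrist"); np.savez("pics/w5.npz",**f)
cv2.imwrite("pics/w5.png",cv2.resize(f["image"][95:205,170:340,::-1],None,fx=4.7,fy=4.7,interpolation=cv2.INTER_CUBIC)); report(robot)
E
```

```text
True
(12.8417, array([0.0318, 0.0011, 0.0151]), array([-0.07,  0.2 ,  3.23]))
(12.8417, array([0.0318, 0.0011, 0.0151]), array([-0.07,  0.2 ,  3.23]))
tail near (np.int64(259), array([0.0388, 0.012 , 0.0388])) far (np.int64(494), array([0.0823, 0.0132, 0.0399])) lip (np.int64(602), array([0.0032, 0.0028, 0.0484]))
bar top x -0.010537919140834046 -0.006026454479976275
bar top x -0.010595872569374236 -0.006000164188268288
(13.4917, array([0.0268, 0.0009, 0.0153]), array([ 1.14, -0.58,  3.23]))
tail near (np.int64(248), array([0.0391, 0.012 , 0.0389])) far (np.int64(280), array([0.0849, 0.0145, 0.0395])) lip (np.int64(611), array([0.0033, 0.0025, 0.0484]))
bar top x -0.010884430413740204 -0.006014130313961454
bar top x -0.010775154869084168 -0.006003722135301531
(14.875, array([0.0268, 0.0011, 0.0349]), array([ 0.06, -0.46,  0.58]))
tail near (np.int64(214), array([0.039 , 0.0121, 0.0419])) far (np.int64(266), array([0.0849, 0.0147, 0.0525])) lip (np.int64(445), array([0.0034, 0.0017, 0.0451]))
bar top x -0.010594104253746683 -0.006007685297426676
bar top x -0.010689319983895964 -0.006070409578754682
(17.225, array([0.0199, 0.0011, 0.2496]), array([ 0.84,  0.11, -0.16]))
tail near (np.int64(36), array([0.039 , 0.0121, 0.0418])) far (np.int64(43), array([0.0849, 0.0143, 0.0527])) lip (np.int64(101), array([0.0036, 0.001 , 0.045 ]))
bar top x -0.009676982549205284 -0.006355747569313068
bar top x -0.009593175592196955 -0.006147421851722595
```

View pics/w5.png

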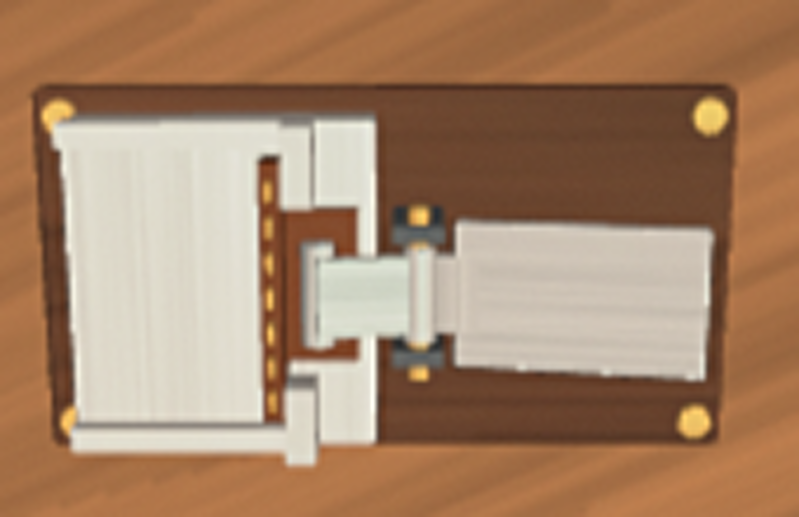

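```bash
python3 - <<'E'
from h import *
from plant import robot
f=dict(np.load("pics/w5.npz")); c,s=np.cos(TH),np.sin(TH)
for u,v,z in[(356,210,.035),(357,357,.035),(376,118,.03),(376,440,.03)]:
    w=ray(f,170+(u+.5)/4.7-.5,95+(v+.5)/4.7-.5,z)[:2]; print((np.array([[c,s],[-s,c]])@(w-O)).round(4))
robot.close_job(); print(robot.sense()["t"])
E
```

```text
[0.0114 0.0184]
[ 0.0113 -0.0164]
[0.016  0.0389]
[ 0.0157 -0.0384]
the job is handed in; nothing more can be done
the job is handed in; nothing more can be done
```

The strip is fully home under the clip and clamped. I handed the job in at about 17 s on the robot's clock, with the arm clear.

I worked on the jig farthest to the robot's left, which was also the one carrying the strip. One fingertip held the tail down at about 0.40 rad. The other pushed the strip's bar up to the posts. I then eased back 5 mm, raised so the clip came down on the strip, and moved up to 0.25 m.

**Last checks**
- **Strip position:** its leading edge measured +11.3 to +11.4 mm at both tongue corners. That is above the 9 mm needed and square to the jig within the measuring error. The last two pushes both stopped at the same point.
- **Clip:** the angle worked out from the tail slope is about 0.19 rad. That is slightly above the 0.17 expected when clamped but within 0.10–0.23. I could not measure the jaw's force on the strip directly.
- **Bystanders:** the arm's planned path stayed clear of the valve, bezel ring, transformer and trimming tool. I did not re-measure their positions at the end.

**Disagreement:** the open fingertips stood about 22 mm behind the TCP. The stated nose length and 13 mm swing would put them about 2 mm behind. Two cameras and the first touch on the tail agreed on 22 mm, so I used that.

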